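Refit the tapered plug of a casting-slip tap and check that it turns free

TASK

Put the plug that fits back into the lined tap in the vice: lower it in upright, its lug in the gap of the rim and its handle nearly across the pipe, and bed it in the white liner with a steady push of about 1.5 kg for a moment, never more than 2.5 kg, which spoils the soft liner. With it still down in its seat, rock the handle round to the open stop, in line with the pipe, and back to the shut stop, square across the pipe, to check that it turns free. Leave it shut, let go, and do not disturb the other things on the bench.

Things in the scene. Friction and masses are not known exactly. Their poses are not given: they have to be found in the camera images.
- plug: The tap's brass plug, the smaller of two alike, 0.4 to 0.6 kg, first standing on its small end on the bench. Origin: centre of the small end; z up the axis to the handle, x along the handle. A cone of 24 mm diameter widens evenly (half angle 10 degrees) to 41 mm at 48 mm up, then a neck of 33 mm diameter up to 66 mm, then the handle.
- handle (a point): Centre of the plug's wing handle, 82 mm up its axis; axes as plug. The handle is a plain upright bar 66 mm long (x), 12 mm thick (y) and 32 mm high (66 to 98 mm up the plug).
- lug (a point): Outer end of the stop lug on the plug's neck. The lug stands out on the plug's -y side only, 8 mm wide, 31 mm off the axis at its end, from 50 to 57 mm up the plug.
- tap: Brass plug tap, upright in a small blue bench vice on a plywood board 250 x 170 x 15 mm; all fixed. Origin: bench top under the axis of the bore; z up, y along the pipe, x across it. The vice's screw and tommy bar are on the -x side, up to 145 mm off; jaws 90 mm wide, top 98 mm above the bench.
- tap_mouth (a point): On the bore's axis at the barrel's rim, 158 mm above the bench; axes as tap. In the barrel (64 mm across) is a white slippery liner with a 10 degree half angle bore, 40 mm across at its top. The liner stands up to 2.5 mm above or below the rim, different each time and not measured: the seated plug's small end lies 42 to 49 mm below the rim. Find the seat by feel.
- cutaway (a point): Middle of the rim's cutaway, level with the rim. A stop wall 15 mm high, 25 to 32 mm off the axis, runs round the rim but for the quarter from the tap's -y (lug when shut) to +x (lug when open, anticlockwise from above). The lug must be in the gap for the plug to go home; it meets the wall 2 degrees past shut or open. Put in 0.2 rad short of shut, it clears the wall's top.
- pipe_end (a point): Centre of the hexagon end of the pipe on the +y side, 84 mm from the bore's axis and 131 mm above the bench; there is another on the -y side. Shut: handle square across the pipe (plug x along tap x). Open: handle in line with the pipe (plug x along tap y). The seated plug turns with little drag.
- plug_big: The look-alike plug of another tap, 1.22 times as large (cone 29 to 50 mm across, 120 mm tall in all); does not fit. Stands on its small end; origin at its foot. Leave it.
- glaze_jar: Glaze jar, 80 mm across, 100 mm tall; origin at its foot. Leave it.
- bisque_cup: Unglazed cup, 80 mm across, 85 mm tall; origin at its foot. Leave it.
- gland_nut: Brass ring nut lying flat, 47 mm across, 14 mm tall; origin at the centre of its underside. Leave it.
Mind the look-alikes: they are no part of the job. What is shaped like the plug but green or red is not meant.

How it is judged (in metres and radians):
On the way, in this order (a step that is already met when the one before it is completed fails the run):
1. the plug is home, its handle within 0.5 rad of across the pipe, and the hand holds it bedded with a push of over about 12 N (over 52 N in all on the taper) (z of plug in the frame of tap_mouth below -0.0415 m and horizontal distance between plug and tap_mouth below 0.004 m and angle between plug's own z axis and vertical below 0.06 rad and angle between the x axis of plug and the x axis of tap, either way round below 0.5 rad and contact force between plug and tap above 52 N and contact force between plug and the fingers above 1 N), for 0.3 s.
2. still home, the handle is turned to within 0.14 rad of in line with the pipe (open) (z of plug in the frame of tap_mouth below -0.0415 m and horizontal distance between plug and tap_mouth below 0.004 m and angle between plug's own z axis and vertical below 0.06 rad and angle between the x axis of plug and the y axis of tap, either way round below 0.14 rad), for 0.1 s.
At the end, for the whole second after the job is handed in: The plug stands in the tap's liner, its small end at least 41.5 mm below the rim, within 4 mm of the bore's axis and upright within 0.06 rad, its handle within 0.14 rad of square across the pipe (shut), at rest and let go (z of plug in the frame of tap_mouth below -0.0415 m and horizontal distance between plug and tap_mouth below 0.004 m and angle between plug's own z axis and vertical below 0.06 rad and angle between the x axis of plug and the x axis of tap, either way round below 0.14 rad and linear speed of plug below 0.02 m/s and contact force between plug and the fingers below 0.1 N); the robot touches nothing.
It fails at once if the plug is forced against the tap or liner: over 120 N in all on the taper, as from a push of over 25 N (contact force between plug and tap above 120 N).
It fails at once if the larger plug, the jar, the cup or the nut is moved by more than 30 mm (distance of any of plug_big, glaze_jar, bisque_cup, gland_nut from where it was at the start of the episode above 0.03 m).
It also fails if it takes over 58 s, if anything falls off the work surface, if the arm or the gripper's body presses on something with over 40 N, if the wrist force passes 120 N, or if a joint passes its speed limit or range.

ROBOT

A 7-joint arm with a two-finger parallel gripper is mounted at the origin on the work surface. World frame = base frame: x ahead of the robot, y to its left, z up, the work surface at z = 0. Lengths are in mm, angles in rad, forces in N, time in s.
With the tool pointing down it reaches from about 350 to 900 mm from the base axis. Payload 19.9 kg.
Tool frame: the origin (TCP) lies between the finger pads; the fingertips stand 11 mm ahead of it and the grasp point (between the pads) lies 8 mm behind it; z points along the fingers, y is the line along which they close (so a half turn about z gives the same grasp; the last joint's range is limited). The gripper opens to 85 mm and grips with 20 to 120 N. Pads are 22 mm wide; open, the fingers measure 114 mm over their backs; the gripper's body (76 mm by 85 mm) begins 54 mm behind the grasp point. The pads swing forward as they close: fully open they stand 13 mm farther back than shut.
Start: joints at [-1.246, 0.417, -0.01, 1.614, 0.005, 1.111, -0.053], TCP at [224.132, 583.407, 209.56] pointing down, gripper open.
Joint ranges: [-2.81, 2.81], [-0.39, 2.02], [-1.27, 1.25], [0.06, 2.57], [-1.19, 4.33], [0.19, 2], [-2.82, 2.82]. Speed limits (rad/s): [1.89, 1.89, 2.39, 2.39, 3.01, 3.01, 3.01].

INTERFACE

Orientations are given as a rotation vector (axis times angle).
In Python, from workcell import env, vision, workorder gives the robot as it stands.
- The arm moves only by the tool apply_moves, never from a script. Its arguments are lists of equal length, an entry for each row: "hand": the closure, from -1 (fully open) to 1 (shut); "delta_pos": the shift along the world's x, y, z scaled (see below), a list of three; "yaw": the turn about the world's z scaled (see below). A call has 1 to 20 rows; each row shifts and turns the commanded pose from where the row before left it; what a row does not reach is not made up. The controller multiplies each number of a shift by 0.04 m and each number of a turn by 0.08 rad. A row lasts 1/8 s, in which the tool goes at most 62.5 mm and 10.7 degrees, less where a joint would pass 70% of its speed; a pose out of reach is approached as far as the arm can. A call with a number of a shift or a turn outside -1 to 1 is refused whole. A call with a gripper value outside its range is refused whole. The fingers move at their own pace and stop on an object; the grip force is fixed at half the most. Time passes only in rows, so rows that do not move let the fingers close. It gives the time, the measured TCP pose, the force, the opening and the grip force at its end, in the units of the state.
- env.get_obs(): the state, without advancing time (a new reading comes with each control period).
- vision.get_image(name): name is "side" or "top" or "wrist"; returns the picture (420x560x3 uint8, red, green, blue); there is no depth.
- vision.calibration(name): a dict with "K" (3x3 intrinsics, pixels), "extrinsics" (4x4, takes a point from world to camera coordinates); the wrist camera has in their place "hand_eye" (4x4, takes a point from camera to tool coordinates, whose origin is the TCP and whose axes are the flange's). Camera axes: x right, y down, z forward; pixel columns grow to the right and rows downward; lengths in mm; the calibration is good to about 2 mm. The wrist camera is an equidistant fisheye: a pixel r from the principal point sees the ray r / f radians off the axis. A picture is of the moment at which its call begins: read the wrist's pose just before it. calibration takes no time and is no camera call.
- workorder.close_job(): hands the job in; it is judged then, once.
The state is a dict: "clock": time; "joint_positions": joint angles; "dq": joint speeds; "joint_efforts": joint torques, N m; "tool_pos": TCP position; "tool_rot": TCP orientation; "wrist_force": force on the tool from outside, world axes, zero at the start; "moment": the same for the moment, N m; "width": finger opening in mm; "finger_force": force on a finger pad.
Only numpy, scipy, OpenCV 4.12 (cv2) and the standard library are available. Lean on these libraries where they do the work, as an engineer would, in place of code of your own. Each camera call takes 0.05 s, during which the arm holds its last target. There are 200 camera calls.

## Working session

There is one attempt and no reset: what is moved stays moved. The work goes in short steps, Python scripts to look and compute and a tool call to move; the robot and the scene stay as the last step left them, time stands still between calls to the robot, and variables do not carry over. Pictures are saved under pics/ and viewed, at most 10 in all, crops included, and the job is handed in when it is done.

Besides the shell and the picture viewer there is one more tool, called as a command line: name --pt "numbers of a row" for each row, then --argument value for the rest. apply_moves: Moves the arm, as the interface text tells. Shifts and turns lie within -1 to 1; 1 stands for 0.04 m of shift or 0.08 rad of turn. Its arguments: {"type":"object","properties":{"hand":{"type":"array","items":{"type":"number"}},"delta_pos":{"type":"array","items":{"type":"array","items":{"type":"number","minimum":-1,"maximum":1}}},"yaw":{"type":"array","items":{"type":"number","minimum":-1,"maximum":1}}},"required":["hand","delta_pos","yaw"]}

```bash
mkdir -p pics; ls; python3 - <<'E'
from workcell import env, vision, workorder
import cv2
print(env.get_obs())
for n in ["side","top"]:
    im=vision.get_image(n); cv2.imwrite(f"pics/{n}0.png",im[:,:,::-1])
    print(n,vision.calibration(n))
print(vision.calibration("wrist"))
E
```

```text
pics
{'clock': 0.0, 'joint_positions': array([-1.24547331,  0.41796054, -0.01029029,  1.61419827,  0.00466977,
        1.11068652, -0.05296556]), 'dq': array([ 0.00123372,  0.00028254,  0.00036451, -0.00019269,  0.00051685,
        0.00040464,  0.00077209]), 'joint_efforts': array([ 1.71580600e-04, -8.64421177e+01,  6.79228362e-01, -4.34905529e+01,
        1.91090157e-02,  7.13642527e-03,  4.24819962e-05]), 'tool_pos': array([224.03090895, 583.05782032, 208.9585898 ]), 'tool_rot': array([-5.72923363e-01, -3.08875146e+00,  1.91453766e-03]), 'wrist_force': array([-0.94516706, -0.02687312, -0.19284942]), 'moment': array([ 0.01279456, -0.03251056, -0.01646666]), 'finger_force': 0.0, 'width': 85.3928735938382}
side {'K': array([[472.38636655,   0.        , 280.58065014],
       [  0.        , 472.38636655, 199.51437391],
       [  0.        ,   0.        ,   1.        ]]), 'extrinsics': array([[ 9.33000745e-01, -3.59670492e-01,  1.21138734e-02,
        -4.84564888e+02],
       [-2.01042811e-01, -5.48841727e-01, -8.11390502e-01,
         1.76154752e+02],
       [ 2.98481821e-01,  7.5459253
[... 472 characters left out ...]
6542951e+02],
       [ 6.01623406e-02, -3.45681751e-02, -9.97589863e-01,
         1.09242952e+03],
       [ 0.00000000e+00,  0.00000000e+00,  0.00000000e+00,
         1.00000000e+00]])}
{'K': array([[325.1922621 ,   0.        , 283.40499116],
       [  0.        , 325.1922621 , 206.09886647],
       [  0.        ,   0.        ,   1.        ]]), 'hand_eye': array([[ 7.77870443e-04, -9.44749199e-01, -3.27793144e-01,
         8.47943541e+01],
       [ 9.99999683e-01,  7.90688891e-04,  9.41676184e-05,
        -1.03699684e+00],
       [ 1.70217616e-04, -3.27793114e-01,  9.44749515e-01,
        -1.64279142e+02],
       [ 0.00000000e+00,  0.00000000e+00,  0.00000000e+00,
         1.00000000e+00]])}
```

View pics/side0.png

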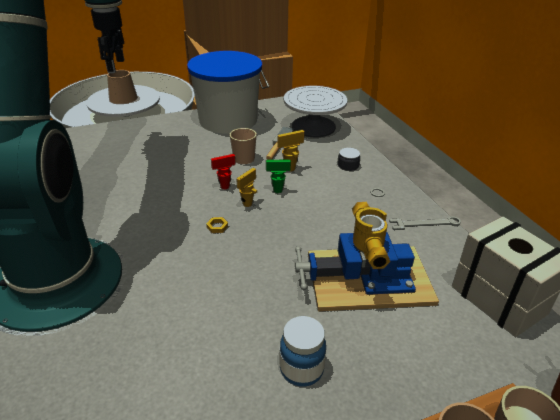

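View pics/top0.png

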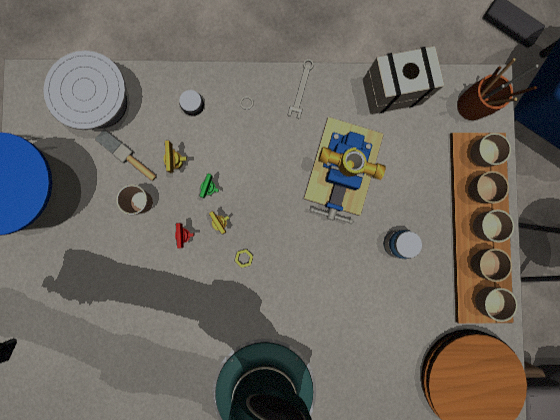

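The side view shows yellow plugs at (246,188) and (290,150), and the tap at (370,230). The top view shows them at (218,222), (173,156) and (352,160), with the nearer plug the smaller. I'll enlarge these areas and make masks.

```bash
cat > h.py <<'E'
import numpy as np, cv2
from scipy.spatial.transform import Rotation as R
from workcell import env, vision
def cam(n):
    c=vision.calibration(n); return c["K"],c["extrinsics"]
def proj(n,P):
    K,E=cam(n); p=np.atleast_2d(P)@E[:3,:3].T+E[:3,3]; q=p@K.T; return q[:,:2]/q[:,2:]
def plane(n,uv,z):
    K,E=cam(n); uv=np.atleast_2d(uv).astype(float)
    d=np.c_[uv,np.ones(len(uv))]@np.linalg.inv(K).T@E[:3,:3]; o=-E[:3,:3].T@E[:3,3]
    return o+d*((z-o[2])/d[:,2])[:,None]
def yellow(im):
    h=cv2.cvtColor(im,cv2.COLOR_RGB2HSV); return cv2.inRange(h,(15,110,50),(32,255,255))
E
python3 - <<'E'
from h import *
t=cv2.imread("pics/top0.png"); s=cv2.imread("pics/side0.png")
a=cv2.resize(t[130:250,140:260],(400,400),interpolation=2) if 0 else cv2.resize(t[130:250,140:260],None,fx=3.33,fy=3.33,interpolation=cv2.INTER_CUBIC)[:300*2]
c=lambda im,x,y,w,h:cv2.resize(im[y:y+h,x:x+w],(400,300),interpolation=cv2.INTER_CUBIC)
m=np.vstack([np.hstack([c(t,140,130,120,90+0),c(t,180,180,80,60)]),np.hstack([c(t,300,110,100,75),c(s,290,190,140,105)])])
cv2.imwrite("pics/m1.png",m)
for n,im in (("top",t),("side",s)):
    k=yellow(im[:,:,::-1]); N,L,st,ce=cv2.connectedComponentsWithStats(k)
    for i in range(1,N):
        if st[i,4]>40: 
            cn=cv2.minAreaRect(np.argwhere(L==i)[:,::-1].astype(np.float32)); print(n,st[i],ce[i].round(1),np.round(plane(n,ce[i],80)[0]), cn)
E
```

```text
top [481  58  34  37  84] [497.6  76.5] [ 875. -653.   80.] ((497.7588195800781, 76.69281005859375), (2.825510025024414, 48.16210174560547), 42.397438049316406)
top [164 141   7  32 169] [167.2 156.3] [647. 258.  80.] ((167.0, 156.5), (31.0, 6.0), 90.0)
top [318 147  68  33 779] [351.3 163.3] [ 629. -238.   80.] ((351.6121826171875, 161.57420349121094), (67.83680725097656, 27.766462326049805), 6.911227226257324)
top [172 149  15  20 156] [177.2 159.1] [640. 231.  80.] ((179.21241760253906, 158.1858673095703), (19.290510177612305, 13.702914237976074), 86.18592071533203)
top [126 155  30  25 105] [140.9 167. ] [618. 327.  80.] ((140.5853729248047, 167.26829528808594), (33.42118453979492, 6.246950626373291), 38.65980911254883)
top [347 160   7   8  41] [350.3 163.6] [ 629. -235.   80.] ((350.0, 163.5), (7.0, 6.0), 90.0)
top [209 212  20  22 232] [218.5 222. ] [471. 120.  80.] ((216.99998474121094, 222.49996948242188), (19.62589454650879, 18.857620239257812), 12.094757080078125)
top [235 249  18  18 129] [243.7 257.8] [376.  54.  80.] ((243.79412841796875, 257.6764831542969), (16.2498855
[... 1343 characters left out ...]
8), 86.34777069091797)
side [206 217  22  16 240] [216.9 224.5] [354. -29.  80.] ((216.5, 224.5), (15.0, 21.0), 90.0)
side [314 250  25   7 100] [327.2 252.8] [ 546. -200.   80.] ((326.0, 253.0), (24.0, 6.0), -0.0)
side [ 314  266  125   45 2925] [370.  293.8] [ 572. -332.   80.] ((375.6823425292969, 287.9640808105469), (39.9447135925293, 123.19790649414062), 86.98721313476562)
side [ 423  383   92   37 1268] [473.7 407.3] [ 603. -587.   80.] ((472.15185546875, 412.1256103515625), (27.758085250854492, 97.13788604736328), 70.1678695678711)
side [506 389  54  31 555] [531.8 402.2] [ 692. -612.   80.] ((533.9609375, 403.5403137207031), (54.05307388305664, 22.835796356201172), 17.52556800842285)
```

View pics/m1.png

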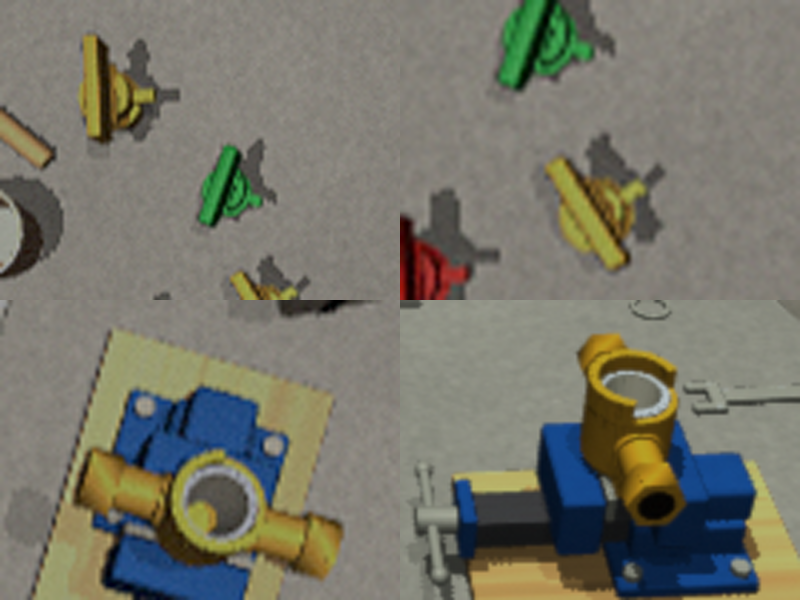

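The crops show the small plug's handle running from about (210.6,212.6) to (223.4,233) in the top image, with its lug tip at (228,217.4). The bore centre is near (354.5,161.8) in top and (373,220.5) in side. The pipe tilts about 16°, and the screw is at the lower left, so tap -x points that way.

```bash
python3 - <<'E'
from h import *
a,b,l=plane("top",[[210.6,212.6],[223.4,233],[217,222.8]],98); print(a,b,l,np.linalg.norm(a-b),np.arctan2(*(a-b)[[1,0]]))
print("lug",plane("top",[228,217.4],57))
m=plane("top",[354.5,161.8],158)[0]; print("mouth",m,plane("side",[373,220.5],158), proj("side",m))
e=plane("top",[[381.5,171.5],[323.7,154.5]],131);print(e,np.linalg.norm(e[0]-e[1]),np.arctan2(*(e[1]-e[0])[[1,0]]))
L=l.copy()
for z in (0,98): L[2]=z; print(proj("side",L))
E
```

```text
[495.20821477 139.11008336  98.        ] [441.75860417 105.51183285  98.        ] [468.45646195 122.29401898  98.        ] 63.13242677715209 0.5611815489155676
lug [[484.22396241  97.58326019  57.        ]]
mouth [ 619.12657026 -228.53217164  158.        ] [[ 631.29678287 -220.71415759  158.        ]] [[369.64337308 224.09940505]]
[[ 598.96367278 -304.84630413  131.        ]
 [ 643.00057844 -155.01607214  131.        ]] 156.1676902507727 1.284934154103527
[[246.06209502 205.1196217 ]]
[[244.87675649 173.94581576]]
```

apply_moves --hand '[0,0,0,0,0,0,0,0,0,0,0,0,0,0,0,0,0,0,0,0]' --pt "0.22 -0.41 0" --pt "0.22 -0.41 0" --pt "0.22 -0.41 0" --pt "0.22 -0.41 0" --pt "0.22 -0.41 0" --pt "0.22 -0.41 0" --pt "0.22 -0.41 0" --pt "0.22 -0.41 0" --pt "0.22 -0.41 0" --pt "0.22 -0.41 0" --pt "0.22 -0.41 0" --pt "0.22 -0.41 0" --pt "0.22 -0.41 0" --pt "0.22 -0.41 0" --pt "0.22 -0.41 0" --pt "0.22 -0.41 0" --pt "0.22 -0.41 0" --pt "0.22 -0.41 0" --pt "0.22 -0.41 0" --pt "0.22 -0.41 0" --yaw '[-1,-1,-1,-1,-1,-1,-1,-1,-1,-1,-1,-1,-1,-1,-1,-1,-1,-1,-1,-1]'

```text
clock: 2.6
tool_pos: [400.2, 254.7, 209.4]
tool_rot: [-2.617, -1.738, 0.001]
wrist_force: [0.6, 0.4, -0.4]
width: 42.8
finger_force: 0.0
```

apply_moves --hand '[0,0,0,0,0,0,0,0,0]' --pt "0.21 -0.41 0" --pt "0.21 -0.41 0" --pt "0.21 -0.41 0" --pt "0.21 -0.41 0" --pt "0.21 -0.41 0" --pt "0.21 -0.41 0" --pt "0.21 -0.41 0" --pt "0.21 -0.41 0" --pt "0 0 0" --yaw '[-1,-1,-1,-1,-1,-1,-1,-0.68,0]'

```text
clock: 3.72
tool_pos: [467.9, 122.8, 209.6]
tool_rot: [3.02, 0.864, -0.0]
wrist_force: [-0.6, 0.3, 0.8]
width: 43.1
finger_force: 0.0
```

```bash
cat >> h.py <<'E'
def wray(uv,pose):
    c=vision.calibration("wrist"); K=c["K"]; H=c["hand_eye"]; uv=np.atleast_2d(uv).astype(float)
    d=(uv-K[:2,2])/K[0,0]; r=np.linalg.norm(d,axis=1)[:,None]
    d=np.c_[d/np.maximum(r,1e-9)*np.sin(r),np.cos(r)]
    T=R.from_rotvec(pose[1]).as_matrix(); return T@H[:3,3]+pose[0]+0*0, d@(T@H[:3,:3]).T
T0=lambda:0
def tooly(o): 
    v=R.from_rotvec(o["tool_rot"]).as_matrix()[:,1]; return np.arctan2(v[1],v[0])
def wplane(uv,pose,z):
    T=R.from_rotvec(pose[1]).as_matrix(); c,d=wray(uv,pose); return c+d*((z-c[2])/d[:,2])[:,None]
def wshot(name):
    o=env.get_obs(); im=vision.get_image("wrist"); cv2.imwrite(f"pics/{name}.png",im[:,:,::-1])
    np.save(f"pics/{name}.npy",np.array([o["tool_pos"],o["tool_rot"]])); return o,im
E
python3 - <<'E'
from h import *
o,im=wshot("w1"); print(o["clock"],o["tool_pos"],tooly(o),o["width"],o["joint_positions"],o["wrist_force"])
E
```

```text
3.725 [467.93118406 122.79252052 209.55989755] -1.0136023478281424 43.12645584550467 [-0.84481598  0.1818225   0.58901184  1.97111741 -0.11766407  1.02191042
 -1.21545924] [-0.56899909  0.34795522  0.80263961]
```

View pics/w1.png

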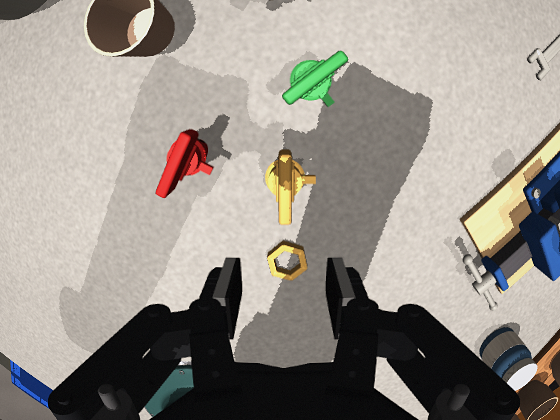

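The wrist view shows the small plug's handle from (285,150) to (285,223), its lug tip at (315,180), and the nut at (287,260), clear of the fingers.

```bash
python3 - <<'E'
from h import *
P=np.load("pics/w1.npy"); im=cv2.imread("pics/w1.png")[:,:,::-1]
k=yellow(im)[140:232,260:325]; 
for r in range(0,92,6):
    c=np.where(k[r])[0]; print(r+140,c.min()+260 if len(c) else None,c.max()+260 if len(c) else None,len(c),end='; ')
p=wplane([[285.5,150.5],[285.5,219],[285.5,223]],P,98); print(p, np.linalg.norm(p[0]-p[1]),(p[0]+p[1])/2,np.arctan2(*(p[0]-p[1])[[1,0]]))
print(wplane([315,180],P,57))
E
```

```text
140 None None 0; 146 None None 0; 152 279 290 12; 158 279 291 13; 164 270 299 30; 170 267 302 36; 176 265 315 49; 182 266 315 47; 188 269 300 32; 194 275 295 21; 200 276 293 18; 206 279 290 12; 212 279 290 12; 218 279 290 12; 224 281 287 4; 230 None None 0; [[501.70723192 141.03503499  98.        ]
 [448.59986423 107.75396578  98.        ]
 [445.27579794 105.66878272  98.        ]] 62.67393454367214 [475.15354808 124.39450038  98.        ] 0.5598030323718773
[[486.6549155   96.11311068  57.        ]]
```

apply_moves --hand '[0,0,0]' --pt "0.06 0 -0.75" --pt "0 0 -0.75" --pt "0 0 0" --yaw '[0,0,0]'

```text
clock: 4.15
tool_pos: [468.5, 124.3, 148.3]
tool_rot: [3.018, 0.87, -0.005]
wrist_force: [0.8, -0.2, 0.6]
width: 42.9
finger_force: 0.0
```

```bash
python3 - <<'E'
from h import *
o,im=wshot("w2"); print(o["clock"],o["tool_pos"],tooly(o))
cv2.imwrite("pics/w2c.png",cv2.resize(im[120:320,190:390,::-1],(600,600),interpolation=cv2.INTER_CUBIC))
E
```

```text
4.15 [468.5293768  124.32062603 148.25392033] -1.009294252025549
```

View pics/w2c.png

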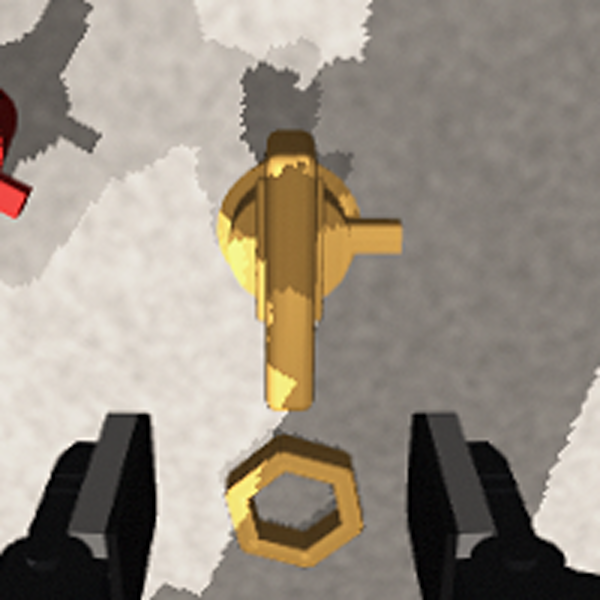

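The close view shows the handle's top face from (290,155) to (290,408) in the crop, with its dark end face above that, and the lug end at (402,236).

```bash
python3 - <<'E'
from h import *
P=np.load("pics/w2.npy")
p=wplane([[286.7,171.7],[286.7,256]],P,98); print(p,np.linalg.norm(p[0]-p[1]),(p[0]+p[1])/2,np.arctan2(*(p[0]-p[1])[[1,0]]))
l=wplane([324,198.7],P,57)[0]; print(l, l[:2]-31*np.array([np.sin(.561),-np.cos(.561)]))
E
```

```text
[[498.3310665  139.92997012  98.        ]
 [444.45012973 105.7138961   98.        ]] 63.82707159821894 [471.39059812 122.82193311  98.        ] 0.5657802386005351
[487.75148497  96.04829632  57.        ] [471.25845616 122.29672486]
```

apply_moves --hand '[0,0,0,0,0]' --pt "0.05 -0.04 -0.6" --pt "0.02 0 -0.6" --pt "0 0 -0.5" --pt "0 0 0" --pt "0 0 0" --yaw '[0,0,0,0,0]'

```text
clock: 4.82
tool_pos: [473.3, 123.0, 82.9]
tool_rot: [-3.019, -0.869, -0.002]
wrist_force: [0.1, 0.9, 0.3]
width: 42.6
finger_force: 0.0
```

apply_moves --hand '[0,0,1,1,1,1,1]' --pt "-0.05 -0.01 -0.12" --pt "0 0 0" --pt "0 0 0" --pt "0 0 0" --pt "0 0 0" --pt "0 0 0" --pt "0 0 0" --yaw '[0,0,0,0,0,0,0]'

```text
clock: 5.7
tool_pos: [470.5, 122.2, 76.8]
tool_rot: [-3.019, -0.869, 0.0]
wrist_force: [-0.0, 0.1, -0.3]
width: 0.2
finger_force: 0.0
```

The fingers shut on nothing, so I'll look.

```bash
python3 - <<'E'
from h import *
o,im=wshot("w3"); print(o["clock"],o["tool_pos"],o["width"],o["finger_force"])
s=vision.get_image("side")
a=cv2.resize(im[100:400,130:430,::-1],(400,400)); b=cv2.resize(s[120:240,190:310,::-1],(400,400),interpolation=cv2.INTER_CUBIC)
cv2.imwrite("pics/m3.png",np.hstack([a,b]))
E
```

```text
5.7 [470.53197765 122.22406732  76.75604361] 0.19706276679745752 0.0
```

View pics/m3.png

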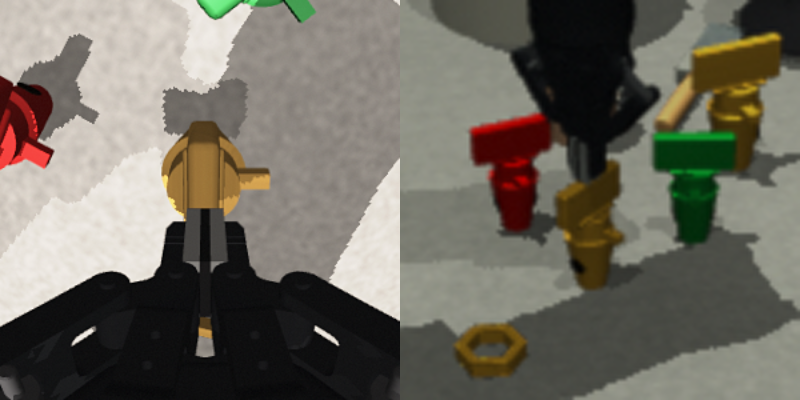

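The right crop shows the fingertips ending at the top of the handle, around (590,185). In the left crop the pads are together at (205,207). I'll check where the tips really are.

```bash
python3 - <<'E'
from h import *
c=vision.calibration("wrist"); K=c["K"]; H=c["hand_eye"]
G=np.linalg.inv(H)
def wp(p):
    q=G[:3,:3]@p+G[:3,3]; th=np.arccos(q[2]/np.linalg.norm(q)); u=q[:2]/np.linalg.norm(q[:2]); return K[:2,2]+K[0,0]*th*u
for x in (0,11):
  for z in (-30,-20,-8,0,11): print(x,z,wp(np.array([x,0,z])).round(1))
for z in (66,76,98,110): print(z,proj("side",[471,122,z]))
E
```

```text
0 -30 [282.7 278.2]
0 -20 [282.7 267.9]
0 -8 [282.7 256.9]
0 0 [282.7 250.3]
0 11 [282.7 242. ]
11 -30 [282.7 258.2]
11 -20 [282.7 248.7]
11 -8 [282.7 238.6]
11 0 [282.7 232.5]
11 11 [282.7 224.9]
66 [[246.25640471 184.31905779]]
76 [[246.13773279 181.07270387]]
98 [[245.87256965 173.81897933]]
110 [[245.72551658 169.79623898]]
```

The fingertips really sit about 27 mm behind the reported TCP, at least 21 mm, since they shut above the handle. Lowering the TCP to 48 therefore keeps the tips at or above about 69 mm. I'll reopen, go down and close.

apply_moves --hand '[0,0,0,0,0,0,0]' --pt "0 0 0" --pt "0 0 0" --pt "0 0 0" --pt "0 0 -0.2" --pt "0 0 -0.2" --pt "0 0 -0.3" --pt "0 0 0" --yaw '[0,0,0,0,0,0,0]'

```text
clock: 6.68
tool_pos: [469.9, 121.9, 47.6]
tool_rot: [3.019, 0.868, -0.003]
wrist_force: [0.2, 0.5, -0.3]
width: 42.4
finger_force: 0.0
```

apply_moves --hand '[1,1,1,1,1]' --pt "0.02 0 0" --pt "0 0 0" --pt "0 0 0" --pt "0 0 0" --pt "0 0 0" --yaw '[0,0,0,0,0]'

```text
clock: 7.3
tool_pos: [471.5, 122.4, 49.0]
tool_rot: [-3.019, -0.869, -0.001]
wrist_force: [-1.7, 0.2, 6.5]
width: 10.8
finger_force: 59.0
```

Gripped at width 10.8 with 59 N. I'll lift, turn toward 0.2 rad short of shut, and go to a viewing spot beside the tap.

apply_moves --hand '[1,1,1,1,1,1,1,1,1,1,1,1,1,1,1,1,1,1,1,1]' --pt "0 0 0.3" --pt "0 0 0.6" --pt "0 0 0.7" --pt "0 0 0.7" --pt "0.14 -0.62 0.6" --pt "0.14 -0.62 0.6" --pt "0.14 -0.62 0.6" --pt "0.14 -0.62 0.4" --pt "0.14 -0.62 0.3" --pt "0.14 -0.62 0" --pt "0.14 -0.62 0" --pt "0.14 -0.62 0" --pt "0.14 -0.62 0" --pt "0.14 -0.62 0" --pt "0.14 -0.62 0" --pt "0.14 -0.62 0" --pt "0.14 -0.62 0" --pt "0.14 -0.57 0" --pt "0 0 0" --pt "0 0 0" --yaw '[0,0,0,0,-0.58,-0.58,-0.58,-0.58,-0.58,-0.58,-0.58,-0.58,-0.58,-0.58,-0.58,-0.58,-0.58,-0.56,0,0]'

```text
clock: 9.8
tool_pos: [549.5, -222.9, 240.3]
tool_rot: [-3.138, 0.138, 0.002]
wrist_force: [-0.3, 0.3, -6.0]
width: 11.0
finger_force: 59.4
```

```bash
python3 - <<'E'
from h import *
o,im=wshot("w4"); print(o["clock"],o["tool_pos"],tooly(o),o["width"],o["wrist_force"],o["moment"],o["joint_positions"][6])
s=vision.get_image("side"); t=vision.get_image("top"); cv2.imwrite("pics/side4.png",s[:,:,::-1]); cv2.imwrite("pics/top4.png",t[:,:,::-1])
E
```

```text
9.8 [ 549.46269827 -222.93211292  240.34251885] -1.6584438185923864 11.018512438664144 [-0.25735172  0.2677886  -6.01909999] [0.01194022 0.00530281 0.02926465] -1.0268402455596048
```

View pics/w4.png

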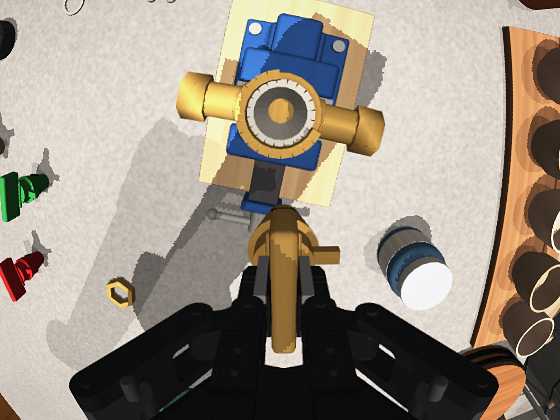

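The view shows the bore at about (281,111) with a white liner ring. The gap in the wall is on the right and upper side. The pipe ends are near (183,96) and (375,131), and the held plug's lug tip is at (340,255).

```bash
python3 - <<'E'
from h import *
P=np.load("pics/w4.npy"); im=cv2.imread("pics/w4.png")[:,:,::-1]
h=cv2.cvtColor(im,cv2.COLOR_RGB2HSV)
k=cv2.inRange(h,(0,0,150),(180,70,255)); k2=np.zeros_like(k); k2[60:165,232:332]=k[60:165,232:332]
yy,xx=np.nonzero(k2); r=np.hypot(xx-280,yy-111); s=(r>22)&(r<44)
uv=np.c_[xx[s],yy[s]]; W=wplane(uv,P,158)[:,:2]
c=np.median(W,0)
def fit(p):
    A=np.c_[2*p,np.ones(len(p))]; x=np.linalg.lstsq(A,(p**2).sum(1),rcond=None)[0]; return x[:2],np.sqrt(x[2]+x[:2]@x[:2])
c,_=fit(W); 
for it in range(3):
    d=W-c; a=np.arctan2(d[:,1],d[:,0]); rr=np.hypot(*d.T); inn=[];out=[]
    for b in np.arange(-np.pi,np.pi,np.pi/18):
        q=(a>=b)&(a<b+np.pi/18)
        if q.sum()>2: inn.append(W[q][rr[q].argmin()]); out.append(W[q][rr[q].argmax()])
    ci,ri=fit(np.array(inn)); co,ro=fit(np.array(out)); c=(ci+co)/2
print(len(uv),len(inn),"inner",ci,ri,"outer",co,ro)
# barrel silhouette ring: yellow radius
y=yellow(im); yy,xx=np.nonzero(y); 
e=wplane([[183,96],[375,131]],P,131); print(e,np.linalg.norm(e[0]-e[1]),e.mean(0),np.arctan2(*(e[0]-e[1])[[1,0]]))
zt=P[0,2]
lug=wplane([340,255],P,zt+8)[0]; hd=wplane([[284,211],[284,352]],P,zt+49); print("lug",lug-P[0],"handle",hd-P[0])
t=-0.0877; print("lug-based centre off",(lug-P[0])[:2]-31*np.array([np.sin(t),-np.cos(t)]))
# top/side with plug
for z in (158,): print(proj("top",[*ci,z]),proj("side",[*ci,z]))
E
```

```text
1286 36 inner [ 621.62112276 -227.69250292] 20.211602095292598 outer [ 622.6101916  -228.33669348] 25.89759365039547
[[ 644.74302218 -146.53168979  131.        ]
 [ 599.81891876 -307.39974474  131.        ]] 167.02307077950513 [ 622.28097047 -226.96571726  131.        ] 1.2984734359860437
lug [ -1.4389886  -31.85838774   8.        ] handle [[ 41.43147494  -4.78978404  49.        ]
 [-30.63739123   1.42365737  49.        ]]
lug-based centre off [ 1.27622769 -0.97752635]
[[354.15302015 160.81707713]] [[370.52951694 223.58039732]]
```

The mouth is at about (621.6,-228) and the fitted inner radius of 20.2 matches the 20 given. The seat should be met with the TCP at z 158 to 165. I'll move over, then start down.

apply_moves --hand '[1,1,1,1,1,1,1,1,1,1,1,1,1,1]' --pt "0.3 -0.03 0" --pt "0.4 -0.03 0" --pt "0.4 -0.03 0" --pt "0.4 -0.03 0" --pt "0.3 -0.01 0" --pt "0 0 -0.1" --pt "0 0 -0.3" --pt "0 0 -0.4" --pt "0 0 -0.3" --pt "0 0 -0.2" --pt "0 0 -0.2" --pt "0 0 -0.1" --pt "0 0 0" --pt "0 0 0" --yaw '[0,0,0,0,0,0,0,0,0,0,0,0,0,0]'

```text
clock: 11.7
tool_pos: [621.9, -228.3, 177.1]
tool_rot: [3.139, -0.138, 0.001]
wrist_force: [-1.5, -0.5, -6.0]
width: 11.2
finger_force: 59.5
```

```bash
python3 - <<'E'
from h import *
o,im=wshot("w5"); print(o["clock"],o["tool_pos"],tooly(o),o["width"],o["wrist_force"],o["moment"])
s=vision.get_image("side"); t=vision.get_image("top")
m=[cv2.resize(a,(400,300),interpolation=cv2.INTER_CUBIC) for a in (im[130:340,140:420],s[170:275,310:450],t[115:205,300:420])]
cv2.imwrite("pics/m5.png",np.vstack([np.hstack(m[:2]),np.hstack([m[2],m[2]])])[:,:,::-1])
E
```

```text
11.7 [ 621.85080801 -228.31754108  177.07749095] -1.6584495269838424 11.214996112585169 [-1.4844485  -0.50578025 -5.96192075] [-0.02246549 -0.01993797 -0.02936182]
```

View pics/m5.png

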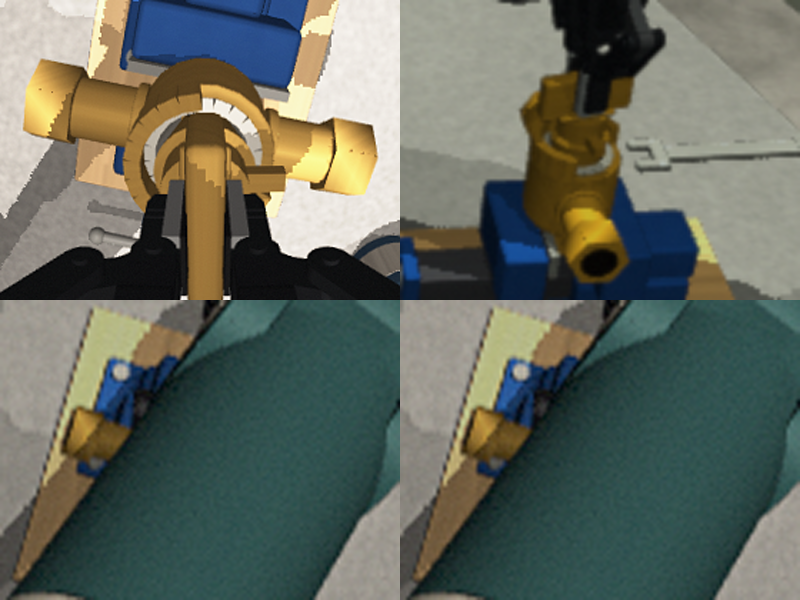

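The wrist crop and side view show the plug centred in the bore, upright, with its lug in the gap. I'll go on down slowly by feel.

apply_moves --hand '[1,1,1,1,1,1,1]' --pt "0 0 -0.05" --pt "0 0 -0.05" --pt "0 0 -0.05" --pt "0 0 -0.05" --pt "0 0 -0.03" --pt "0 0 -0.03" --pt "0 0 0" --yaw '[0,0,0,0,0,0,0]'

```text
clock: 12.72
tool_pos: [621.8, -227.7, 166.2]
tool_rot: [-3.138, 0.137, 0.0]
wrist_force: [0.7, 5.1, -5.3]
width: 10.8
finger_force: 59.5
```

apply_moves --hand '[1,1,1]' --pt "0 0 -0.02" --pt "0 0 -0.02" --pt "0 0 0" --yaw '[0,0,0]'

```text
clock: 13.1
tool_pos: [621.9, -227.5, 164.7]
tool_rot: [-3.138, 0.137, 0.0]
wrist_force: [0.6, 6.2, -5.3]
width: 10.9
finger_force: 59.6
```

There is a +6 N side force along y, so the axis is slightly off. I'll shift +y by 1 mm and continue.

apply_moves --hand '[1,1,1]' --pt "0 0.025 0" --pt "0 0 -0.02" --pt "0 0 0" --yaw '[0,0,0]'

```text
clock: 13.48
tool_pos: [621.9, -227.1, 164.1]
tool_rot: [-3.139, 0.137, -0.0]
wrist_force: [2.1, 3.3, -4.0]
width: 10.9
finger_force: 59.9
```

apply_moves --hand '[1,1,1]' --pt "0 0 -0.015" --pt "0 0 -0.015" --pt "0 0 0" --yaw '[0,0,0]'

```text
clock: 13.85
tool_pos: [622.0, -227.1, 163.7]
tool_rot: [-3.138, 0.137, -0.001]
wrist_force: [-1.8, 7.4, 9.9]
width: 11.0
finger_force: 61.8
```

apply_moves --hand '[1,1,1]' --pt "0 0.02 0" --pt "0 0 0" --pt "0 0 0" --yaw '[0,0,0]'

```text
clock: 14.22
tool_pos: [622.0, -227.0, 163.7]
tool_rot: [3.138, -0.138, 0.002]
wrist_force: [-0.8, 2.6, 6.3]
width: 11.2
finger_force: 61.3
```

apply_moves --hand '[1,1,1]' --pt "0 0.008 -0.01" --pt "0 0 0" --pt "0 0 0" --yaw '[0,0,0]'

```text
clock: 14.6
tool_pos: [622.0, -227.0, 163.7]
tool_rot: [3.138, -0.138, 0.003]
wrist_force: [-2.5, 3.0, 9.5]
width: 11.0
finger_force: 62.1
```

apply_moves --hand '[1,1,1,1,1]' --pt "-0.006 0.008 -0.01" --pt "0 0 -0.01" --pt "0 0 0" --pt "0 0 0" --pt "0 0 0" --yaw '[0,0,0,0,0]'

```text
clock: 15.22
tool_pos: [622.1, -227.0, 163.6]
tool_rot: [3.137, -0.138, 0.004]
wrist_force: [-3.7, 3.4, 18.4]
width: 10.8
finger_force: 63.3
```

Push is 18 N on the seat. I'll hold it for a moment, then ease off to a light push.

apply_moves --hand '[1,1,1,1,1]' --pt "0 0 0" --pt "0 0 0" --pt "0 0 0" --pt "-0.01 0.01 0.02" --pt "0 0 0.01" --yaw '[0,0,0,0,0]'

```text
clock: 15.85
tool_pos: [621.8, -226.9, 163.7]
tool_rot: [3.136, -0.139, 0.004]
wrist_force: [7.1, -3.7, -2.0]
width: 10.9
finger_force: 60.3
```

apply_moves --hand '[1,1,1,1,1]' --pt "0 0 0" --pt "0 0 0" --pt "0 0 0" --pt "0 0 0" --pt "0 0 0" --yaw '[0,0.5,0.8,0.8,0]'

```text
clock: 16.48
tool_pos: [621.9, -227.0, 163.8]
tool_rot: [3.137, 0.127, 0.004]
wrist_force: [5.0, -3.0, 1.6]
width: 10.8
finger_force: 60.6
```

apply_moves --hand '[1,1,1,1,1,1,1]' --pt "0.01 -0.008 -0.005" --pt "0 0 0" --pt "0 0 0" --pt "0 0 0" --pt "0 0 0" --pt "0 0 0" --pt "0 0 0" --yaw '[0.8,0.8,0.8,0.8,0.8,0.8,0]'

```text
clock: 17.35
tool_pos: [622.0, -227.1, 163.7]
tool_rot: [3.055, 0.723, 0.003]
wrist_force: [1.9, -0.8, 5.8]
width: 11.1
finger_force: 61.2
```

apply_moves --hand '[1,1,1,1,1,1,1,1,1]' --pt "0 0 0" --pt "0 0 0" --pt "0 0 0" --pt "0 0 0" --pt "0 0 0" --pt "0 0 0" --pt "0 0 0" --pt "0 0 0" --pt "0 0 0" --yaw '[0.8,0.8,0.8,0.8,0.8,0.8,0.8,0.8,0]'

```text
clock: 18.48
tool_pos: [622.2, -227.1, 163.7]
tool_rot: [2.773, 1.471, 0.002]
wrist_force: [3.4, -3.2, 6.0]
width: 10.8
finger_force: 61.3
```

```bash
python3 - <<'E'
from h import *
o=env.get_obs(); print(o["clock"],o["tool_pos"],tooly(o)+np.pi/2,o["wrist_force"],o["moment"],o["width"])
E
```

```text
18.475 [ 622.16506753 -227.12049107  163.69764229] 0.9756611605354103 [ 3.37036884 -3.16995376  5.96617701] [-0.53457563 -0.73951081  0.12096916] 10.841846934272922
```

apply_moves --hand '[1,1,1,1,1,1,1,1]' --pt "0.005 -0.005 0" --pt "0 0 0" --pt "0 0 0" --pt "0 0 0" --pt "0 0 0" --pt "0 0 0" --pt "0 0 0" --pt "0 0 0" --yaw '[0.8,0.8,0.8,0.8,0.6,0,0,0]'

```text
clock: 19.48
tool_pos: [622.3, -227.1, 163.7]
tool_rot: [2.519, 1.873, 0.001]
wrist_force: [1.8, -1.4, 7.7]
width: 11.0
finger_force: 61.4
```

```bash
python3 - <<'E'
from h import *
o,im=wshot("w6"); print(o["clock"],o["tool_pos"],tooly(o)+np.pi/2,o["wrist_force"],o["moment"],o["width"])
K=im.copy(); cv2.imwrite("pics/w6c.png",cv2.resize(im[90:390,130:430,::-1],(600,600)))
E
```

```text
19.475 [ 622.30784705 -227.09063353  163.67326378] 1.2786608827360715 [ 1.77589008 -1.40780841  7.66502802] [-0.38338916 -0.51354315  0.10410367] 10.974020614441356
```

View pics/w6c.png

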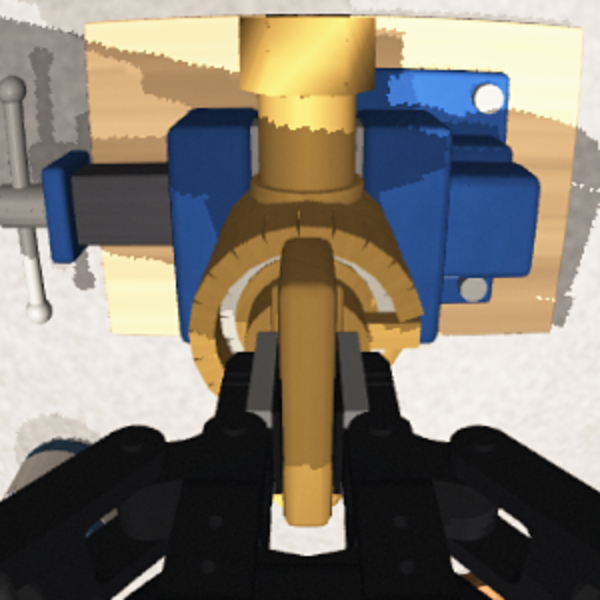

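The view shows the handle in line with the pipe (open) and the lug by the wall end on the right. Now back to shut.

apply_moves --hand '[1,1,1,1,1,1,1,1,1,1,1,1,1,1,1,1,1,1,1,1]' --pt "0 0 0" --pt "0 0 0" --pt "0 0 0" --pt "0 0 0" --pt "0 0 0" --pt "-0.005 0.005 0" --pt "0 0 0" --pt "0 0 0" --pt "0 0 0" --pt "0 0 0" --pt "0 0 0" --pt "0 0 0" --pt "0 0 0" --pt "0 0 0" --pt "0 0 0" --pt "0 0 0" --pt "0 0 0" --pt "0 0 0" --pt "0 0 0" --pt "0 0 0" --yaw '[-0.5,-0.9,-0.9,-0.9,-0.9,-0.9,-0.9,-0.9,-0.9,-0.9,-0.9,-0.9,-0.9,-0.9,-0.9,-0.9,-0.9,-0.9,-0.5,0]'

```text
clock: 22.02
tool_pos: [622.0, -226.9, 163.7]
tool_rot: [3.14, -0.041, 0.003]
wrist_force: [0.5, -1.2, 8.2]
width: 10.9
finger_force: 61.5
```

apply_moves --hand '[1,1,1,1,1,1,1]' --pt "0 0 0" --pt "0 0 0" --pt "0 0 0" --pt "0 0 0" --pt "0 0 0" --pt "0 0 0" --pt "0 0 0" --yaw '[-0.8,-0.8,-0.8,-0.5,-0.1,0,0]'

```text
clock: 22.9
tool_pos: [621.9, -226.9, 163.6]
tool_rot: [3.113, -0.415, 0.003]
wrist_force: [1.0, -0.7, 8.0]
width: 10.8
finger_force: 61.6
```

```bash
python3 - <<'E'
from h import *
o,im=wshot("w7"); print(o["clock"],o["tool_pos"],tooly(o)+np.pi/2,o["wrist_force"],o["moment"],o["width"])
E
```

```text
22.9 [ 621.94096417 -226.85768776  163.64145991] -0.26509760372550817 [ 1.0307081  -0.69281733  7.97798334] [-0.41926187 -0.17331047  0.04466031] 10.796377966661437
```

apply_moves --hand '[1,1,0,0,0,0,0,0,0,0,0,0]' --pt "0 0 0.015" --pt "0 0 0" --pt "0 0 0" --pt "0 0 0" --pt "0 0 0" --pt "0 0 0" --pt "0 0 0.2" --pt "0 0 0.5" --pt "0 0 0.8" --pt "0 0 0.8" --pt "0 0 0.2" --pt "0 0 0" --yaw '[0,0,0,0,0,0,0,0,0,0,0,0]'

```text
clock: 24.45
tool_pos: [621.6, -225.7, 264.0]
tool_rot: [-3.114, 0.413, -0.002]
wrist_force: [0.4, 0.2, -0.7]
width: 42.7
finger_force: 0.0
```

```bash
python3 - <<'E'
from h import *
o,im=wshot("w8"); print(o["clock"],o["tool_pos"],tooly(o)+np.pi/2,o["wrist_force"],o["width"],o["finger_force"])
s=vision.get_image("side")
cv2.imwrite("pics/m8.png",np.hstack([cv2.resize(im[100:350,160:410,::-1],(400,400)),cv2.resize(s[150:290,300:440,::-1],(400,400),interpolation=cv2.INTER_CUBIC)]))
E
```

```text
24.45 [ 621.63022097 -225.71414669  263.9680857 ] -0.26350265682099394 [ 0.35220711  0.21578514 -0.72427334] 42.65024474416682 0.0
```

View pics/m8.png

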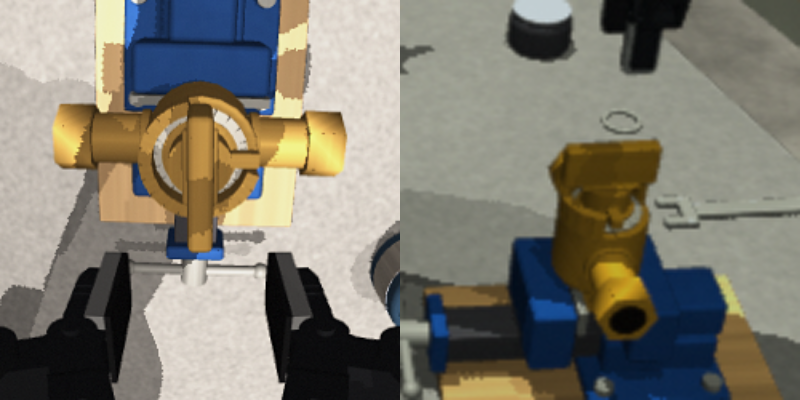

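The plug stands upright in the liner with its handle square across the pipe and the hand is clear. I'm handing in.

```bash
python3 -c "
from workcell import workorder; print(workorder.close_job())"
```

```text
the job is handed in; nothing more can be done
None
```

The smaller plug is back in the tap: bedded with about 18 N (1.8 kg), turned to open and back to shut, and released with the hand clear. I handed the job in at about 24.5 s of the 58 s allowed; no verdict came back.

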